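Close and latch the culture box

ROBOT

A 7-joint arm with a two-finger parallel gripper is mounted at the origin on the work surface. World frame = base frame: x ahead of the robot, y to its left, z up, the work surface at z = 0. Lengths are in m, angles in degrees, forces in N, time in s.
With the tool pointing down it reaches from about 0.425 to 0.975 m from the base axis. Payload 16.7 kg.
Tool frame: the origin (TCP) lies between the finger pads; the fingertips stand 22 mm ahead of it and the grasp point (between the pads) lies 3 mm ahead of it (arm.tips_ahead is the z of the fingertips in the tool frame, in m); z points along the fingers, y is the line along which they close (so a half turn about z gives the same grasp; the last joint's range is limited). The gripper opens to 85 mm and grips with 20 to 120 N. Pads are 22 mm wide; open, the fingers measure 114 mm over their backs; the gripper's body (76 mm by 85 mm) begins 54 mm behind the grasp point. The pads swing forward as they close: fully open they stand 13 mm farther back than shut.
Start: joints at [57.153, 24.414, 4.234, 92.017, -1.954, 63.644, -3.845], TCP at [0.278, -0.615, 0.253] pointing down, gripper open.
Joint ranges: [-163.25, 163.25], [-28.42, 122.38], [-70.27, 78.77], [12.13, 141.07], [-58.53, 238.53], [9.26, 117.41], [-156.51, 156.51]. Speed limits (degrees/s): [108.29, 108.29, 136.94, 136.94, 172.46, 172.46, 172.46].

INTERFACE

Orientations are given as a 3x3 rotation matrix whose columns are the frame's x, y, z axes.
In Python, from station import readout, eyes, ticket, arm gives the robot as it stands. The module is installed in compiled form; this text tells all that it offers.
- The arm moves only by the tool carry_out, never from a script. Its argument "moves" is one flat list of numbers, 7 for each row, row after row: the turn, a rotation vector about the tool's x, y, z in rad, then the shift along the tool's x, y, z in m, then the finger opening in m, from 0 to 0.0854. In form: [wx, wy, wz, x, y, z, gripper, wx, wy, wz, x, y, z, gripper, ...]. A call has 1 to 8 rows; each row shifts and turns the commanded pose from where the row before left it, along the tool's axes as they then stand; what a row does not reach is not made up. A row lasts 1/12 s, in which the tool goes at most 41.7 mm and 7.16 degrees, less where a joint would pass 70% of its speed; a pose out of reach is approached as far as the arm can. A call with a gripper value outside its range is refused whole. The fingers move at their own pace and stop on an object; "newtons" is the grip in N (left out, the last holds). Time passes only in rows, so rows that do not move let the fingers close. It gives the time, the measured TCP pose, the force and the opening at its end, in the units of the state.
- readout.read_state(): the state, without advancing time (a new reading comes with each control period).
- eyes.capture(name): name is "side" or "top" or "wrist"; returns the picture (400x640x3 uint8, blue, green, red); there is no depth.
- eyes.camera_model(name): a dict with "fx", "fy", "cx", "cy" (pixels), "rvec" (rotation vector, rad) and "tvec" (3), from world to camera coordinates, as OpenCV has them; the wrist camera has in their place "T_tool_cam" (4x4, takes a point from camera to tool coordinates, whose origin is the TCP and whose axes are the flange's). Camera axes: x right, y down, z forward; pixel columns grow to the right and rows downward; lengths in m; the calibration is good to about 2 mm. A picture is of the moment at which its call begins: read the wrist's pose just before it. camera_model takes no time and is no camera call.
- ticket.finish_job(): hands the job in, once; it reports no verdict.
The state is a dict: "time": time; "joints": joint angles; "dq": joint speeds; "joint_torque": joint torques, N m; "eef_pos": TCP position; "ee_rot": TCP orientation; "force": force on the tool from outside, world axes, zero at the start; "torque": the same for the moment, N m; "gripper_width": finger opening in m.
Only numpy, scipy, OpenCV 4.12 (cv2) and the standard library are available. Lean on these libraries where they do the work, as an engineer would, in place of code of your own. Each camera call takes 0.05 s, during which the arm holds its last target. There are 200 camera calls.

TASK

The culture box is packed and ready to go: fold its lid down shut, flip the latch's wire loop over the keeper hook on the lid's front edge, then press the latch lever down past centre until it lies fully home against the box and clamps the lid. Let go, and leave everything else on the bench where it stands.

Things in the scene. Friction and masses are not known exactly. Their poses are not given: they have to be found in the camera images.
- cbox: Culture box, fixed to the bench: white plastic tub packed with pink Petri dishes, 220 mm deep x 240 wide x 125 high, teal flat lid, draw latch in the middle of its front. Origin: centre of its underside, on the bench. Its +x points from the latch side to the hinge side, +y along the hinge, +z up; the front wall's outer face is 110 mm from the origin along -x
- lid_hinge (a point): Fixed point: middle of the lid's hinge line, 129 mm above the bench, over the tub's back wall (110 mm along the box's +x). Axes as the box's. The lid is a slab 220 x 240 mm and 18 mm thick; shut, its underside is level with the hinge line and its top is 147 mm above the bench
- lid (a joint): Lid angle (rad): 0 = shut, just resting on its rubber gasket; grows as the front edge rises, at most 1.2. Stiff hinge: the lid stays where it is left; a push of 1 to 5 N near its front edge brings it down. Clamped by the latch it squeezes the gasket by about 2 mm and reads a little below 0 (about -0.01)
- keeper (a point): Seat of the keeper, a zinc hook 24 mm wide in the middle of the lid's front edge, 17 mm out from its face; moves with the lid. It is a trough open at the top, 12 mm wide, its floor sloping down to an upturned outer lip. Point: centre of the loop's bar when seated against the lip: 11 mm out from the lid's face, 10 mm above its underside, 3 mm below the lip's top. Axes as the box's when shut
- lever_pivot (a point): Fixed point of the box: axis (along y) about which the latch lever turns, 19 mm out from the tub's front wall, 100 mm above the bench. Axes as the box's
- lever (a joint): Angle (rad) of the latch lever, a zinc channel 30 mm wide, 76 mm long, red tip: 0 = home, hanging straight down the box front; 1.57 = straight out; more = up and out, at most 2.55. Friction keeps it where it is left. With the loop hooked it comes taut at about 1.65, then takes 2 to 6 N at the red tip, passes centre at about 0.73 and snaps home by itself
- lever_tip (a point): Middle of the lever's red tip on its outer face (the upper face while the lever sticks out), 71 mm from lever_pivot (70 along the lever, 10 out); moves with it. Own +z points along the lever from tip to pivot, own -x out of the outer face. While the lever points steeply up (over about 2.2), push it outward as well as down, or the press only bears on the pivot
- bail (a joint): Angle (rad) of the wire loop on the lever; it swings freely and falls by gravity. 0 = pointing opposite to the lever (as when latched), 2.7 = lying back over the lever's outer face, where it starts. Bail minus lever is the loop's tilt from upright: positive leans away from the box, negative leans in, so that the loop falls onto the keeper
- bail_root (a point): Middle of the axis (along y) where the loop is pinned to the lever, 15 mm from lever_pivot (30 degrees behind the lever's direction, so straight out from the pivot when lever = 2.09). Moves with the lever. Own +z points along the loop to its bar
- bail_bar (a point): Middle of the loop's far bar. The loop is bent from 6 mm steel wire: legs 40 mm apart (46 mm over the outsides), bar 50 mm from bail_root. Legs pass outside the lever (30 mm) and keeper (24 mm). It can be taken across both legs (46 mm) from above and swung over. The bar clears the keeper's lip only while the lever is above about 2.05; lifting the loop raises the lever with it
- stack_near: bystander: stack of 4 pink Petri dishes, 90 mm across, 60 mm high, near the latch; origin centre of underside
- stack_far: bystander: stack of 3 pink Petri dishes, 90 mm across, 45 mm high; origin centre of underside
- foil_jar: bystander: brown jar with foil cap, 74 mm across, 82 mm high, near the latch; origin centre of underside
- marker: bystander: dark marker with blue cap lying flat, 125 mm long along its x, 16 mm thick; origin on the bench under its body, 20 mm from mid-length
- burner: bystander: glass spirit burner, 76 mm across, 90 mm high; origin centre of underside
- tube_rack: bystander: white rack of capped tubes, 60 x 180 mm, 104 mm high; origin centre of underside
- wash_bottle: bystander: white wash bottle with red cap, 62 mm across, 190 mm high; origin centre of underside

How it is judged (in metres and radians):
On the way, in this order (a step that is already met when the one before it is completed fails the run):
1. the lid is folded down shut onto its gasket (value of joint lid below 0.035 rad), for 0.2 s.
2. the wire loop's bar lies in the keeper's trough behind its lip (value of joint lid below 0.035 rad and x of bail_bar in the frame of keeper between -0.005 and 0.007 m and z of bail_bar in the frame of keeper between -0.005 and 0.004 m), for 0.1 s.
At the end, for the whole second after the job is handed in: The lid is shut on its gasket (angle under 0.005 rad), the loop's bar lies in the keeper's trough (at most 7 mm inward, 5 mm outward, 4 mm above and 5 mm below its seat), the lever is home (under 0.1 rad) and still, and each of the seven bystanders stands within 30 mm of where it started (value of joint lid below 0.005 rad and value of joint lever below 0.1 rad and velocity of joint lever between -0.1 and 0.1 rad/s and x of bail_bar in the frame of keeper between -0.005 and 0.007 m and z of bail_bar in the frame of keeper between -0.005 and 0.004 m and distance of each of stack_near, stack_far, foil_jar, marker, burner, tube_rack, wash_bottle from where it was at the start of the episode below 0.03 m); the robot touches nothing.
It fails at once if a bystander on the bench is tipped over or shoved more than 40 mm (distance of any of stack_near, stack_far, foil_jar, marker, burner, tube_rack, wash_bottle from where it was at the start of the episode above 0.04 m or angle between any of stack_near, stack_far, foil_jar, burner, tube_rack, wash_bottle's own z axis and vertical above 0.5 rad).
It also fails if it takes over 67 s, if anything falls off the work surface, if the arm or the gripper's body presses on something with over 40 N, if the wrist force passes 120 N, or if a joint passes its speed limit or range.

## Working session

There is one attempt and no reset: what is moved stays moved. The work goes in short steps, Python scripts to look and compute and a tool call to move; the robot and the scene stay as the last step left them, time stands still between calls to the robot, and variables do not carry over. Pictures are saved under pics/ and viewed, on a budget of 10 in all, crops included, one or two more only if the job needs it, and the job is handed in when it is done.

Besides the shell and the picture viewer there is one more tool, called after ">>>" as name(argument=value, ...) on one line, values as JSON. carry_out: Moves the arm, as the interface text tells. Its arguments: {"type":"object","properties":{"moves":{"type":"array","items":{"type":"number"}},"newtons":{"type":"number"}},"required":["moves"]}

```bash
mkdir -p pics
python3 - <<'E'
from station import readout, eyes, arm
import cv2,numpy as np
s=readout.read_state();print(s)
print(arm.tips_ahead)
for n in("side","top"):
    cv2.imwrite(f"pics/{n}0.png",eyes.capture(n)); print(n,eyes.camera_model(n))
print(eyes.camera_model("wrist"))
E
```

```text
{'time': 0.0, 'joints': array([57.15226596, 24.44812005,  4.23072695, 92.0518922 , -1.95399516,
       63.64465194, -3.84616904]), 'dq': array([ 0.01933568, -0.03249826,  0.0315322 ,  0.01917031, -0.02660317,
       -0.00606358,  0.02009516]), 'joint_torque': array([ 9.20592720e-04, -9.49827218e+01,  3.76187056e+00, -4.63504422e+01,
        1.94009923e-02,  1.01219234e-02, -7.15951138e-07]), 'eef_pos': array([ 0.27740405, -0.61494353,  0.25263078]), 'ee_rot': array([[ 9.11553695e-01,  4.11180625e-01, -5.95546614e-04],
       [ 4.11181048e-01, -9.11553014e-01,  1.11706100e-03],
       [-8.35584697e-05, -1.26313856e-03, -9.99999199e-01]]), 'force': array([-0.95471326,  0.038167  ,  0.27778262]), 'torque': array([-0.00218437, -0.00896894, -0.04185817]), 'gripper_width': 0.0851895163299284}
0.022
side {'fx': 447.56969467185087, 'fy': 447.56969467185087, 'cx': 318.0336002655237, 'cy': 200.0669394960714, 'rvec': array([ 0.85808299, -2.49033519,  1.11645969]), 'tvec': array([0.48835195, 0.3165504 , 1.08164123])}
top {'fx': 432.95236071559475, 'fy': 432.95236071559475, 'cx': 322.88699789809317, 'cy': 197.60004589535887, 'rvec': array([ 2.05471633, -2.17453785,  0.23429046]), 'tvec': array([0.03322475, 0.59673643, 1.4473022 ])}
{'fx': 354.3705120662164, 'fy': 354.3705120662164, 'cx': 316.81107405478457, 'cy': 199.78147361567522, 'T_tool_cam': array([[-6.87987855e-04, -9.49151080e-01, -3.14820195e-01,
         8.11508654e-02],
       [ 9.99999616e-01, -8.23718546e-04,  2.98093193e-04,
         9.00961221e-05],
       [-5.42258709e-04, -3.14819869e-01,  9.49151282e-01,
        -1.20125458e-01],
       [ 0.00000000e+00,  0.00000000e+00,  0.00000000e+00,
         1.00000000e+00]])}
```

View pics/side0.png

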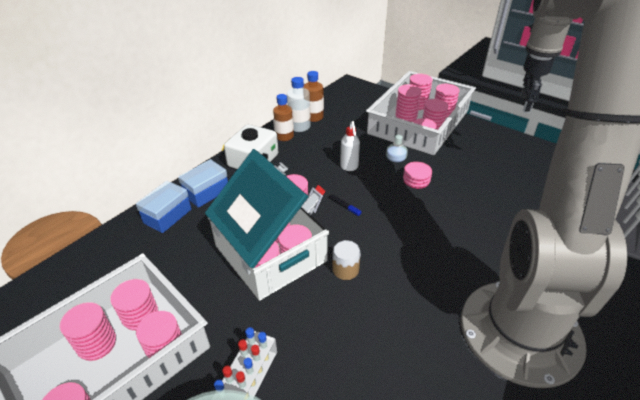

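View pics/top0.png

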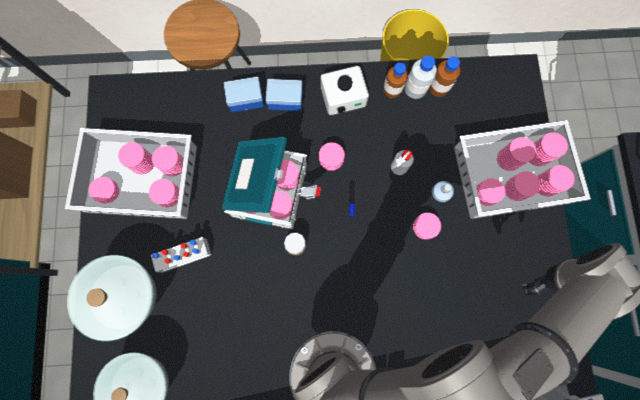

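The side view shows the box at about (270,230) with its lid open. In the top view the red lever tip is at about (315,191), facing image right (world -y). I'll enlarge both.

Run:
```python
import cv2,numpy as np
a=cv2.imread("pics/side0.png")[140:300,200:370]; b=cv2.imread("pics/top0.png")[130:260,215:365]
a=cv2.resize(a,None,fx=3.5,fy=3.5,interpolation=3)[:, :]; 
b=cv2.resize(b,None,fx=5,fy=4.5,interpolation=3)
b=cv2.resize(cv2.imread("pics/top0.png")[130:250,220:360],None,fx=5,fy=5,interpolation=3)
cv2.imwrite("pics/a.png",a);cv2.imwrite("pics/b.png",b)
```

```text
(no output)
```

View pics/a.png

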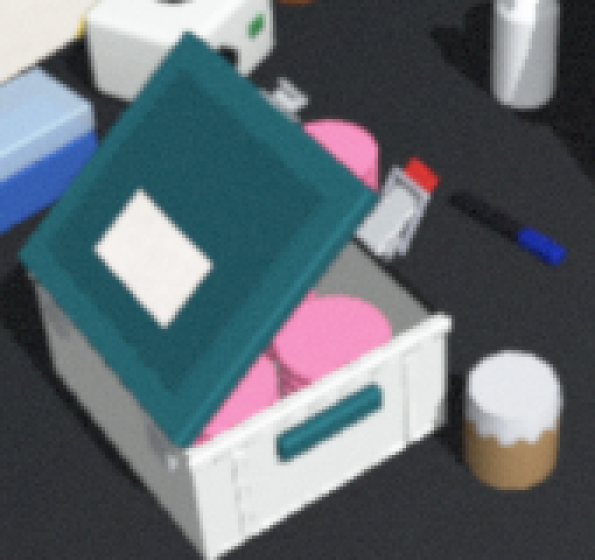

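View pics/b.png

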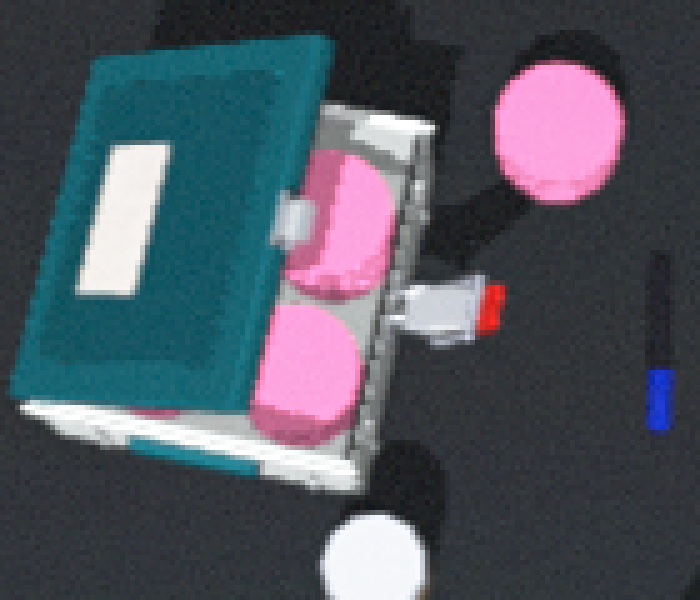

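```bash
cat > h.py <<'E'
import numpy as np,cv2
from scipy.optimize import least_squares
def lever(a,b=None):
    d=np.array([-np.sin(a),0,-np.cos(a)]);n=np.array([-np.cos(a),0,np.sin(a)])
    p=np.array([-.129,0,.1]);t=p+.07*d+.01*n
    e=a-np.pi/6; r=p+.015*np.array([-np.sin(e),0,-np.cos(e)])
    if b is None:return t,r
    k=b-a;return t,r,r+.05*np.array([-np.sin(k),0,np.cos(k)])
def lidp(th,x,y,z): # x from hinge toward front (>0), z above underside
    return np.array([.11-x*np.cos(th)+z*np.sin(th)*1., y, .129+x*np.sin(th)+z*np.cos(th)])
def Rz(q):return cv2.Rodrigues(np.array([0,0,q]))[0]
def proj(m,P):return cv2.projectPoints(np.array(P,float).reshape(-1,3),m["rvec"],m["tvec"],np.array([[m["fx"],0,m["cx"]],[0,m["fy"],m["cy"]],[0,0,1]]),None)[0][:,0]
E
python3 - <<'E'
from h import *
from station import eyes
M={n:eyes.camera_model(n) for n in("side","top")}
S=lambda u,v:np.array([200+u/3.5-.4,140+v/3.5-.4]);T=lambda u,v:np.array([220+u/5-.4,130+v/5-.4])
B=lambda x,y,z:(lambda th,a:np.array([x,y,z])/1e3)
L=lambda x,y,z:(lambda th,a:lidp(th,x/1e3,y/1e3,z/1e3))
V=lambda th,a:lever(a)[0]
obs=[("side",S(450,320),B(-110,120,125)),("side",S(190,457),B(110,120,125)),("side",S(208,558),B(110,120,0)),("side",S(443,400),B(-110,120,0)),
("side",S(190,33),L(220,-120,18)),("side",S(375,195),L(220,120,18)),("side",S(20,258),L(0,-120,18)),("side",S(185,445),L(0,120,18)),("side",S(422,175),V),
("top",T(437,122),B(-110,-120,125)),("top",T(360,490),B(-110,120,125)),("top",T(20,405),B(110,120,125)),
("top",T(332,38),L(220,-120,18)),("top",T(250,412),L(220,120,18)),("top",T(12,395),L(0,120,18)),("top",T(95,60),L(0,-120,18)),("top",T(491,308),V)]
def f(p):
    R=Rz(p[2]);return np.concatenate([proj(M[n],R@g(p[3],p[4])+[p[0],p[1],0])[0]-uv for n,uv,g in obs])
r=least_squares(f,[.5,.2,1.4,.8,2.2],loss="soft_l1")
print(r.x,np.degrees(r.x[2]));print(f(r.x).reshape(-1,2).round(1))
R=Rz(r.x[2]);o=np.r_[r.x[:2],0]
w=lambda p:(R@p+o).round(4)
print("lid front",w(lidp(r.x[3],.22,0,.018)),"pivot",w([-.129,0,.1]),"lever",[w(q) for q in lever(r.x[4],2.7)])
# bystanders, top view
def back(n,uv,z):
    m=M[n];Rc=cv2.Rodrigues(m["rvec"])[0];ray=Rc.T@[(uv[0]-m["cx"])/m["fx"],(uv[1]-m["cy"])/m["fy"],1];c=-Rc.T@m["tvec"];return (c+ray*(z-c[2])/ray[2]).round(3)
for nm,uv,z in[("near",T(558,125),.06),("jar",T(373,565),.082),("markend1",T(660,255),.016),("markend2",T(660,430),.016),("jarfarS",None,0)]:
    if uv is not None:
        p=back("top",uv,z);print(nm,p,"box",(R.T@(p-o)).round(3))
E
```

```text
[0.64653863 0.18741541 1.31607355 0.6529029  2.22594982] 75.4054597513036
[[-1.1 -1. ]
 [ 0.8 -0.2]
 [ 0.7  2.3]
 [ 0.8  7.6]
 [ 1.1 -1. ]
 [ 1.4 -0.7]
 [-1.2 -1. ]
 [-2.6  0.5]
 [-0.2 -0.7]
 [-1.3  1.3]
 [-0.8 -4. ]
 [ 2.3  0.1]
 [ 0.1 -0.4]
 [-0.9  0.3]
 [-0.5  0.5]
 [ 0.2 -0.8]
 [ 0.5 -0.1]]
lid front [0.633  0.1353 0.2769] pivot [0.614  0.0626 0.1   ] lever [array([0.6016, 0.0148, 0.1506]), array([0.6103, 0.0482, 0.102 ]), array([0.6045, 0.0261, 0.1465])]
near [ 0.753 -0.039  0.06 ] box [-0.192 -0.16   0.06 ]
jar [0.444 0.105 0.082] box [-0.131  0.175  0.082]
markend1 [ 0.665 -0.109  0.016] box [-0.282 -0.093  0.016]
markend2 [ 0.536 -0.1    0.016] box [-0.306  0.035  0.016]
```

>>> carry_out(moves=[0, 0, -0.1115, 0, 0, -0.012, 0, 0, 0, -0.1115, 0, 0, -0.012, 0, 0, 0, -0.1115, 0, 0, -0.012, 0, 0, 0, -0.1115, 0, 0, -0.012, 0, 0, 0, -0.1115, 0, 0, -0.012, 0, 0, 0, -0.1115, 0, 0, -0.012, 0, 0, 0, -0.1115, 0, 0, -0.012, 0, 0, 0, -0.1115, 0, 0, -0.012, 0], newtons=20)

```text
time: 0.77
eef_pos: [0.2774, -0.6151, 0.3495]
ee_rot: [[0.247, 0.969, -0.0], [0.969, -0.247, 0.001], [0.001, -0.001, -1.0]]
force: [-0.3, 0.1, -0.1]
gripper_width: 0.0001
```

>>> carry_out(moves=[0, 0, 0, 0.0346, 0.0065, 0, 0, 0, 0, 0, 0.0346, 0.0065, 0, 0, 0, 0, 0, 0.0346, 0.0065, 0, 0, 0, 0, 0, 0.0346, 0.0065, 0, 0, 0, 0, 0, 0.0346, 0.0065, 0, 0, 0, 0, 0, 0.0346, 0.0065, 0, 0, 0, 0, 0, 0.0346, 0.0065, 0, 0, 0, 0, 0, 0.0346, 0.0065, 0, 0])

```text
time: 1.43
eef_pos: [0.3979, -0.3588, 0.3492]
ee_rot: [[0.252, 0.968, -0.0], [0.968, -0.252, 0.0], [0.0, -0.0, -1.0]]
force: [1.0, -0.0, 0.0]
gripper_width: -0.0
```

>>> carry_out(moves=[0, 0, 0, 0.0346, 0.0065, 0, 0, 0, 0, 0, 0.0346, 0.0065, 0, 0, 0, 0, 0, 0.0346, 0.0065, 0, 0, 0, 0, 0, 0.0346, 0.0065, 0, 0, 0, 0, 0, 0.0346, 0.0065, 0, 0, 0, 0, 0, 0.0346, 0.0065, 0, 0, 0, 0, 0, 0.0346, 0.0065, 0, 0, 0, 0, 0, 0.0346, 0.0065, 0, 0])

```text
time: 2.1
eef_pos: [0.5181, -0.1042, 0.3493]
ee_rot: [[0.253, 0.968, -0.0], [0.968, -0.253, -0.0], [-0.0, -0.0, -1.0]]
force: [1.4, -1.2, -0.4]
gripper_width: 0.0
```

>>> carry_out(moves=[0, 0, 0, 0.0343, 0.0064, 0, 0, 0, 0, 0, 0.0343, 0.0064, 0, 0, 0, 0, 0, 0.0343, 0.0064, 0, 0, 0, 0, 0, 0.0343, 0.0064, 0, 0, 0, 0, 0, 0.0343, 0.0064, 0, 0, 0, 0, 0, 0.0343, 0.0064, 0, 0, 0, 0, 0, 0.0343, 0.0064, 0, 0, 0, 0, 0, 0.0285, 0.0057, 0, 0])

```text
time: 2.77
eef_pos: [0.6349, 0.1438, 0.3489]
ee_rot: [[0.251, 0.968, -0.001], [0.968, -0.251, 0.0], [0.0, -0.001, -1.0]]
force: [0.9, -1.0, 0.3]
gripper_width: 0.0003
```

>>> carry_out(moves=[0, 0, 0, 0, 0, 0.01, 0, 0, 0, 0, 0, 0, 0.015, 0, 0, 0, 0, 0, 0, 0.012, 0, 0, 0, 0, 0, 0, 0.012, 0, 0, 0, 0, 0, 0, 0.012, 0, 0, 0, 0, 0, 0, 0.012, 0, 0, 0, 0, 0, 0, 0.012, 0, 0, 0, 0, 0, 0, 0.012, 0])

```text
time: 3.43
eef_pos: [0.6345, 0.1411, 0.2513]
ee_rot: [[0.253, 0.968, 0.0], [0.968, -0.253, 0.0], [0.0, 0.0, -1.0]]
force: [-0.0, -0.5, 2.2]
gripper_width: 0.0
```

Run:
```python
from station import readout
s=readout.read_state();print(s["eef_pos"],s["force"],s["joints"].round(0))
```

```text
[0.63445864 0.14113925 0.25133878] [-0.04849072 -0.46420866  2.23889191] [  6.  25. -32.  94.  15.  65. -45.]
```

>>> carry_out(moves=[0, 0, 0, 0.001, 0, 0.012, 0, 0, 0, 0, 0.001, 0, 0.012, 0, 0, 0, 0, 0.001, 0, 0.012, 0, 0, 0, 0, 0.001, 0, 0.012, 0, 0, 0, 0, 0, 0, 0.012, 0, 0, 0, 0, 0, 0, 0.01, 0, 0, 0, 0, 0, 0, 0.007, 0, 0, 0, 0, 0, 0, 0.003, 0])

```text
time: 4.1
eef_pos: [0.6351, 0.1451, 0.1709]
ee_rot: [[0.252, 0.968, -0.001], [0.968, -0.252, -0.0], [-0.001, -0.001, -1.0]]
force: [-1.2, -0.9, 1.2]
gripper_width: -0.0
```

>>> carry_out(moves=[0, 0, 0, 0, 0, 0.0015, 0, 0, 0, 0, 0, 0, 0.001, 0, 0, 0, 0, 0, 0, 0, 0, 0, 0, 0, 0, 0, 0, 0])

```text
time: 4.43
eef_pos: [0.6357, 0.1454, 0.1703]
ee_rot: [[0.252, 0.968, 0.001], [0.968, -0.252, 0.0], [0.0, 0.001, -1.0]]
force: [-0.4, -0.1, 0.2]
gripper_width: 0.0002
```

>>> carry_out(moves=[0, 0, 0, 0, 0, 0.001, 0, 0, 0, 0, 0, 0, 0.001, 0, 0, 0, 0, 0, 0, 0.001, 0, 0, 0, 0, 0, 0, 0.001, 0, 0, 0, 0, 0, 0, 0, 0])

```text
time: 4.85
eef_pos: [0.6359, 0.1453, 0.168]
ee_rot: [[0.253, 0.968, 0.002], [0.968, -0.253, -0.0], [0.0, 0.002, -1.0]]
force: [-9.8, -4.5, 25.4]
gripper_width: 0.0003
```

>>> carry_out(moves=[0, 0, 0, 0, 0, -0.03, 0, 0, 0, 0, 0, 0, -0.03, 0.04, 0, 0, 0, -0.03, 0, -0.02, 0.0854, 0, 0, 0, -0.03, 0, 0, 0.0854, 0, 0, 0, -0.03, 0, 0, 0.0854, 0, 0, 0, -0.03, 0, 0, 0.0854, 0, 0, 0, 0, 0, 0, 0.0854, 0, 0, 0, 0, 0, 0, 0.0854])

```text
time: 5.52
eef_pos: [0.6051, 0.027, 0.2461]
ee_rot: [[0.255, 0.967, 0.0], [0.967, -0.255, -0.001], [-0.001, 0.001, -1.0]]
force: [0.2, 0.1, 0.8]
gripper_width: 0.0833
```

Run:
```python
from station import readout, eyes
import cv2,numpy as np
from h import *
s=readout.read_state();I=eyes.capture("wrist")
np.savez("w1",p=s["eef_pos"],R=s["ee_rot"]);print(s["eef_pos"],s["gripper_width"])
m=eyes.camera_model("wrist")
def wp(P):
    T=np.eye(4);T[:3,:3]=s["ee_rot"];T[:3,3]=s["eef_pos"];C=np.linalg.inv(T@m["T_tool_cam"]);q=C[:3,:3]@P+C[:3,3];return q[0]/q[2]*m["fx"]+m["cx"],q[1]/q[2]*m["fy"]+m["cy"]
R=Rz(1.31607);o=np.array([.64654,.18742,0])
I=cv2.resize(I,(800,500))
for i,p in enumerate(list(lever(2.226,2.7))+[np.array([-.121,0,.139]),np.array([-.11,.12,.147]),np.array([-.11,-.12,.147])]):
    u,v=np.array(wp(R@p+o))*1.25;print(i,u,v);cv2.drawMarker(I,(int(u),int(v)),(0,255,0),0,12,1)
cv2.imwrite("pics/w1.png",I)
```

```text
[0.60512624 0.02704667 0.24613046] 0.08327715930246217
0 394.6757508740643 289.3204206974777
1 394.6672961038161 205.05784173391535
2 394.5877461886314 265.8044606584511
3 394.16969101905113 177.1334994908852
4 148.15138558817745 158.22425432724165
5 640.3470192510378 156.12082479193535
```

View pics/w1.png

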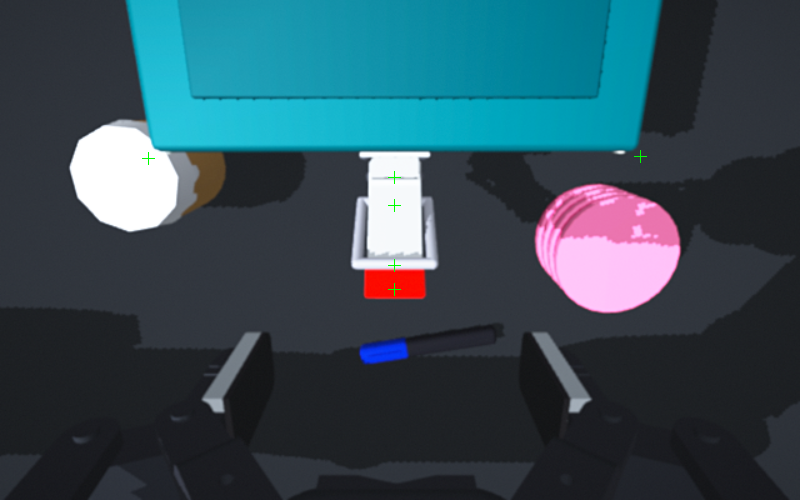

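The overlay matches to about 2 mm: bar at (394,265), red tip at (394,284), keeper at (394,170). The box sits about 2 mm further along +x than my fit. Next I grasp the loop.

>>> carry_out(moves=[0, 0, 0, 0.002, 0, 0.025, 0.0854, 0, 0, 0, 0.002, 0, 0.03, 0.0854, 0, 0, 0, 0.002, 0, 0.03, 0.0854, 0, 0, 0, 0, 0, 0.018, 0.0854, 0, 0, 0, 0, 0, 0, 0.06, 0, 0, 0, 0, 0, 0, 0.04, 0, 0, 0, 0, 0, 0, 0.04, 0, 0, 0, 0, 0, 0, 0.04], newtons=20)

```text
time: 6.23
eef_pos: [0.6069, 0.0357, 0.1442]
ee_rot: [[0.252, 0.968, 0.001], [0.968, -0.252, 0.0], [0.0, 0.001, -1.0]]
force: [-1.3, 0.2, -1.4]
gripper_width: 0.0455
```

Run:
```python
from station import readout, eyes
import cv2
s=readout.read_state();print(s["eef_pos"],s["gripper_width"],s["force"])
cv2.imwrite("pics/w2.png",eyes.capture("wrist"))
```

```text
[0.60690049 0.03565406 0.14423665] 0.0455433279605789 [-1.25304191  0.17032142 -1.41931367]
```

View pics/w2.png

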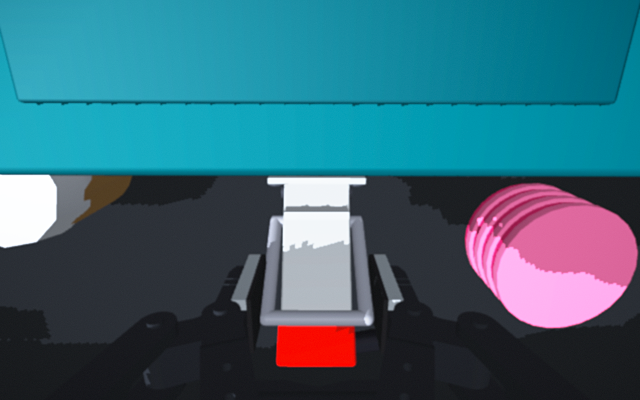

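The pads hold both legs (opening 45.5 mm) just below the bar, which is at row 318. Swinging it over.

>>> carry_out(moves=[0, 0, 0, 0.0035, 0, -0.003, 0.04, 0, 0, 0, 0.0036, 0, -0.0017, 0.04, 0, 0, 0, 0.0064, 0, -0.0015, 0.04, 0, 0, 0, 0.0065, 0, -0.0005, 0.04, 0, 0, 0, 0.0052, 0, 0.0003, 0.04, 0, 0, 0, 0.003, 0, 0.0005, 0.04, 0, 0, 0, 0.0026, 0, 0.0005, 0.04, 0, 0, 0, 0, 0, 0, 0.04])

```text
time: 6.95
eef_pos: [0.6148, 0.0657, 0.149]
ee_rot: [[0.252, 0.968, 0.001], [0.968, -0.252, 0.0], [0.001, 0.001, -1.0]]
force: [-4.2, 0.9, 1.4]
gripper_width: 0.0448
```

Run:
```python
from station import readout, eyes
import cv2
s=readout.read_state();print(s["eef_pos"],s["gripper_width"],s["force"])
cv2.imwrite("pics/w3.png",eyes.capture("wrist"))
```

```text
[0.61478755 0.06566547 0.14896809] 0.04483604869261632 [-4.19633337  0.92456409  1.3605958 ]
```

View pics/w3.png

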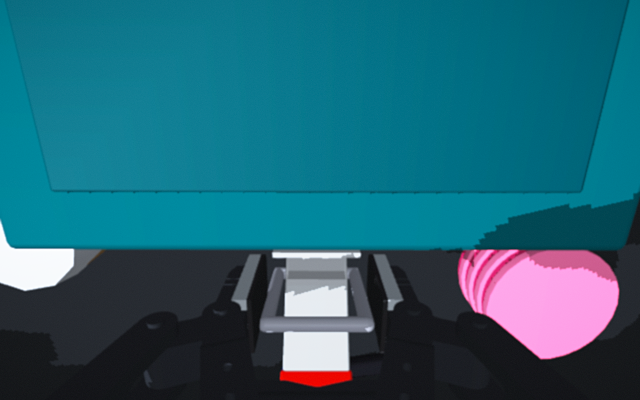

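```bash
cat >> h.py <<'E'
BR=Rz(1.31607);BO=np.array([.64654,.18742,0])+BR@[.002,0,0]
def wray(m,s,uv):
    T=np.eye(4);T[:3,:3]=s["ee_rot"];T[:3,3]=s["eef_pos"];T=T@m["T_tool_cam"]
    d=T[:3,:3]@[(uv[0]-m["cx"])/m["fx"],(uv[1]-m["cy"])/m["fy"],1]
    return BR.T@(T[:3,3]-BO),BR.T@d   # ray in box frame
def wproj(m,s,p):
    T=np.eye(4);T[:3,:3]=s["ee_rot"];T[:3,3]=s["eef_pos"];C=np.linalg.inv(T@m["T_tool_cam"]);q=C[:3,:3]@(BR@p+BO)+C[:3,3];return np.array([q[0]/q[2]*m["fx"]+m["cx"],q[1]/q[2]*m["fy"]+m["cy"]])
E
python3 - <<'E'
from h import *
from station import readout, eyes
s=readout.read_state();m=eyes.camera_model("wrist")
print("tcp box",BR.T@(s["eef_pos"]-BO))
for uv in[(317,323),(317,375),(317,248)]:
    c,d=wray(m,s,uv)
    print(uv,[(c+d*(z-c[2])/d[2]).round(4)[[0,2]].tolist() for z in(.14,.147,.15,.155,.16,.165,.17)])
for a in(2.2,2.3,2.4,2.5):
    print(a,lever(a)[1].round(4),wproj(m,s,lever(a)[0]))
for k in(.2,.1,0,-.1,-.2,-.3): print(k,[wproj(m,s,lever(a,a+k)[2])[1].round(0) for a in(2.2,2.3,2.4,2.5)])
E
```

```text
tcp box [-1.28143069e-01  4.96644183e-05  1.48843575e-01]
(317, 323) [[-0.1463, 0.14], [-0.141, 0.147], [-0.1387, 0.15], [-0.1348, 0.155], [-0.131, 0.16], [-0.1272, 0.165], [-0.1233, 0.17]]
(317, 375) [[-0.1747, 0.14], [-0.1678, 0.147], [-0.1648, 0.15], [-0.1599, 0.155], [-0.155, 0.16], [-0.15, 0.165], [-0.1451, 0.17]]
(317, 248) [[-0.1105, 0.14], [-0.1071, 0.147], [-0.1056, 0.15], [-0.1032, 0.155], [-0.1007, 0.16], [-0.0983, 0.165], [-0.0958, 0.17]]
2.2 [-0.1439  0.      0.1016] [315.84351052 400.68428679]
2.3 [-0.1437  0.      0.1031] [315.78624877 400.95556516]
2.4 [-0.1433  0.      0.1045] [315.72740685 399.24011592]
2.5 [-0.1428  0.      0.1059] [315.66792008 395.31981635]
0.2 [np.float64(355.0), np.float64(357.0), np.float64(359.0), np.float64(361.0)]
0.1 [np.float64(346.0), np.float64(348.0), np.float64(350.0), np.float64(352.0)]
0 [np.float64(337.0), np.float64(339.0), np.float64(340.0), np.float64(342.0)]
-0.1 [np.float64(326.0), np.float64(328.0), np.float64(329.0), np.float64(331.0)]
-0.2 [np.float64(314.0), np.float64(316.0), np.float64(317.0), np.float64(318.0)]
-0.3 [np.float64(302.0), np.float64(303.0), np.float64(305.0), np.float64(306.0)]
```

>>> carry_out(moves=[0, 0, 0, 0.0015, 0, 0, 0.04, 0, 0, 0, 0.0015, 0, 0, 0.04, 0, 0, 0, 0, 0, 0, 0.07, 0, 0, 0, 0, 0, 0, 0.07, 0, 0, 0, -0.003, 0, -0.01, 0.07, 0, 0, 0, -0.004, 0, -0.02, 0.07, 0, 0, 0, -0.004, 0, -0.02, 0.07, 0, 0, 0, -0.004, 0, -0.02, 0])

```text
time: 7.67
eef_pos: [0.6116, 0.0528, 0.2198]
ee_rot: [[0.252, 0.968, 0.001], [0.968, -0.252, 0.0], [0.0, 0.0, -1.0]]
force: [0.9, -0.1, -0.3]
gripper_width: 0.0592
```

Run:
```python
from station import readout, eyes
import cv2
from h import *
s=readout.read_state();m=eyes.camera_model("wrist");print(BR.T@(s["eef_pos"]-BO),s["gripper_width"],s["force"])
cv2.imwrite("pics/w4.png",cv2.resize(eyes.capture("wrist")[150:400,180:460],None,fx=2.5,fy=2.4,interpolation=3)[:600])
print(wproj(m,s,np.array([-.121,0,.139])))
for a in(2.1,2.2,2.3,2.4,2.5):print(a,wproj(m,s,lever(a)[0]).round(),[(k,wproj(m,s,lever(a,a+k)[2])[1].round(0),lever(a,a+k)[2].round(4)) for k in(-.3,-.5,-.6,-.7)])
```

```text
[-1.41111996e-01 -9.52034856e-05  2.19842749e-01] 0.05922502179740184 [ 0.87613547 -0.06099188 -0.32581739]
[315.90214098 190.34075787]
2.1 [316. 288.] [(-0.3, np.float64(208.0), array([-0.1292,  0.    ,  0.1479])), (-0.5, np.float64(191.0), array([-0.12 ,  0.   ,  0.144])), (-0.6, np.float64(183.0), array([-0.1158,  0.    ,  0.1414])), (-0.7, np.float64(175.0), array([-0.1118,  0.    ,  0.1383]))]
2.2 [316. 286.] [(-0.3, np.float64(209.0), array([-0.1291,  0.    ,  0.1493])), (-0.5, np.float64(192.0), array([-0.1199,  0.    ,  0.1455])), (-0.6, np.float64(183.0), array([-0.1157,  0.    ,  0.1428])), (-0.7, np.float64(175.0), array([-0.1117,  0.    ,  0.1398]))]
2.3 [316. 283.] [(-0.3, np.float64(210.0), array([-0.1289,  0.    ,  0.1508])), (-0.5, np.float64(192.0), array([-0.1197,  0.    ,  0.1469])), (-0.6, np.float64(184.0), array([-0.1155,  0.    ,  0.1443])), (-0.7, np.float64(176.0), array([-0.1115,  0.    ,  0.1413]))]
2.4 [316. 279.] [(-0.3, np.float64(210.0), array([-0.1285,  0.    ,  0.1523])), (-0.5, np.float64(192.0), array([-0.1193,  0.    ,  0.1484])), (-0.6, np.float64(184.0), array([-0.1151,  0.    ,  0.1458])), (-0.7, np.float64(176.0), array([-0.1111,  0.    ,  0.1428]))]
2.5 [316. 273.] [(-0.3, np.float64(210.0), array([-0.128 ,  0.    ,  0.1537])), (-0.5, np.float64(192.0), array([-0.1188,  0.    ,  0.1498])), (-0.6, np.float64(184.0), array([-0.1146,  0.    ,  0.1472])), (-0.7, np.float64(175.0), array([-0.1106,  0.    ,  0.1442]))]
```

View pics/w4.png

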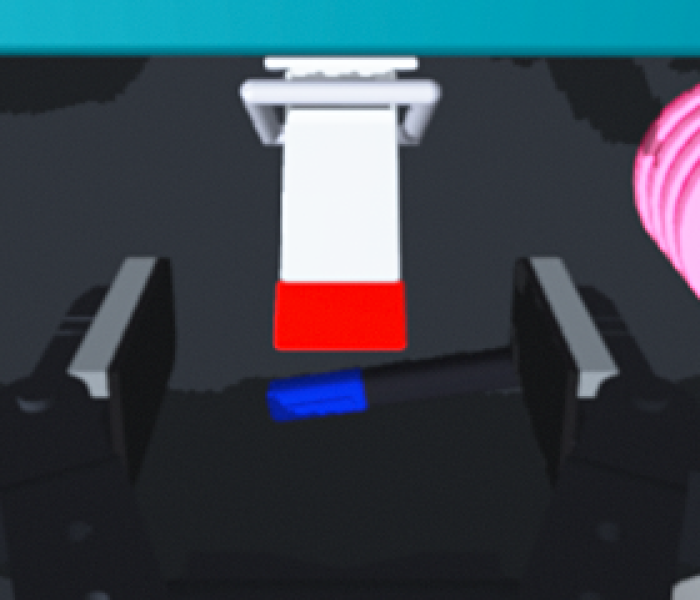

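The bar lies over the keeper trough (full-frame row about 189, predicted 190), and the lever is at about 2.3. Next I close the fingers and press the lever.

>>> carry_out(moves=[0, 0, 0, -0.01, 0, 0, 0, 0, 0, 0, -0.012, 0, 0, 0, 0, 0, 0, -0.002, 0, 0.01, 0, 0, 0, 0, 0, 0, 0.01, 0, 0, 0, 0, 0, 0, 0.01, 0, 0, 0, 0, 0, 0, 0.01, 0, 0, 0, 0, 0, 0, 0.005, 0, 0, 0, 0, -0.001, 0, 0.001, 0])

```text
time: 8.38
eef_pos: [0.6045, 0.0295, 0.1703]
ee_rot: [[0.251, 0.968, -0.002], [0.968, -0.251, 0.0], [-0.0, -0.002, -1.0]]
force: [-0.8, 0.5, -0.6]
gripper_width: -0.0001
```

>>> carry_out(moves=[0, 0, 0, -0.004, 0, 0.004, 0, 0, 0, 0, -0.004, 0, 0.004, 0, 0, 0, 0, -0.004, 0, 0.006, 0, 0, 0, 0, -0.004, 0, 0.006, 0, 0, 0, 0, -0.005, 0, 0.0065, 0, 0, 0, 0, -0.005, 0, 0.0065, 0])

```text
time: 8.88
eef_pos: [0.5985, 0.0032, 0.1387]
ee_rot: [[0.252, 0.968, 0.0], [0.968, -0.252, 0.0], [0.0, 0.0, -1.0]]
force: [0.2, 1.0, -0.4]
gripper_width: -0.0
```

Run:
```python
from station import readout, eyes
import cv2
from h import *
s=readout.read_state();m=eyes.camera_model("wrist");print(BR.T@(s["eef_pos"]-BO),s["gripper_width"],BR.T@s["force"])
cv2.imwrite("pics/w5.png",eyes.capture("wrist"))
print(wproj(m,s,np.array([-.121,0,.139])))
```

```text
[-1.92385962e-01  6.98433605e-05  1.38651944e-01] -4.3752550469219825e-05 [ 1.04316759  0.05797195 -0.35832452]
[315.24870593 112.40311022]
```

View pics/w5.png

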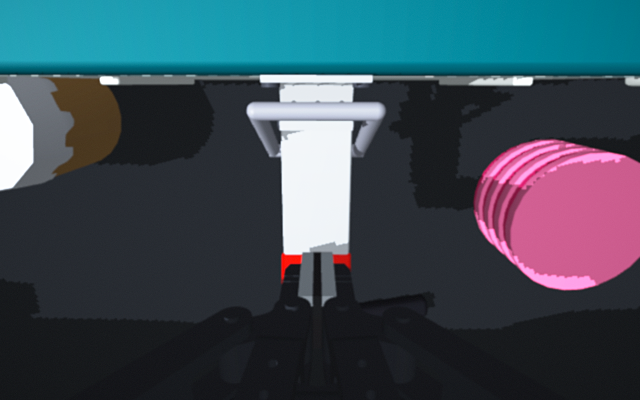

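The bar is at row 111 (seat predicted at 112), and the fingertips are on the red tip. I continue the arc.

>>> carry_out(moves=[0, 0, 0, -0.0035, 0, 0.006, 0, 0, 0, 0, -0.0035, 0, 0.006, 0, 0, 0, 0, -0.002, 0, 0.007, 0, 0, 0, 0, -0.002, 0, 0.007, 0, 0, 0, 0, -0.001, 0, 0.007, 0, 0, 0, 0, -0.001, 0, 0.007, 0, 0, 0, 0, 0.003, 0, 0.0065, 0, 0, 0, 0, 0.003, 0, 0.0065, 0])

```text
time: 9.6
eef_pos: [0.5966, -0.0034, 0.0853]
ee_rot: [[0.253, 0.968, -0.001], [0.968, -0.253, -0.001], [-0.001, -0.0, -1.0]]
force: [0.8, -1.8, 1.2]
gripper_width: -0.0
```

>>> carry_out(moves=[0, 0, 0, 0.004, 0, 0.0058, 0, 0, 0, 0, 0.004, 0, 0.0058, 0, 0, 0, 0, 0.0055, 0, 0.005, 0, 0, 0, 0, 0.0055, 0, 0.005, 0, 0, 0, 0, 0.005, 0, 0.003, 0, 0, 0, 0, 0, 0, 0, 0])

```text
time: 10.1
eef_pos: [0.6028, 0.022, 0.061]
ee_rot: [[0.251, 0.968, -0.001], [0.968, -0.251, 0.001], [0.001, -0.001, -1.0]]
force: [-0.1, 0.6, 0.6]
gripper_width: 0.0002
```

Run:
```python
from station import readout, eyes
import cv2
from h import *
s=readout.read_state();m=eyes.camera_model("wrist");print(BR.T@(s["eef_pos"]-BO),s["gripper_width"],BR.T@s["force"])
cv2.imwrite("pics/w6.png",eyes.capture("wrist"))
print(wproj(m,s,np.array([-.121,0,.139])))
for a in (0,.3,.6,.9,1.2):print(a,wproj(m,s,lever(a)[0]))
```

```text
[-0.173099    0.00064489  0.06097249] 0.00019825404172506189 [0.58911773 0.27287911 0.57600403]
[316.83947542 300.42478656]
0 [317.3365212  192.60374215]
0.3 [317.27411353 239.80020024]
0.6 [317.2033503  288.42351571]
0.9 [317.12119372 340.05617594]
1.2 [317.02291761 396.56482065]
```

View pics/w6.png

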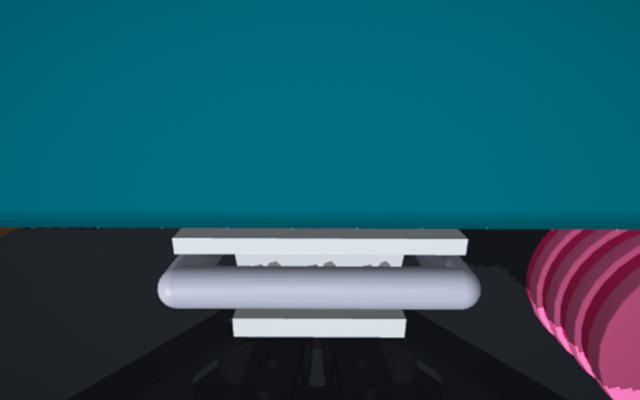

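The bar sits in the trough behind the lip (white strip at row 327). I back off to check the lever.

>>> carry_out(moves=[0, 0, 0, -0.015, 0, 0, 0, 0, 0, 0, -0.02, 0, -0.005, 0, 0, 0, 0, -0.02, 0, -0.02, 0, 0, 0, 0, -0.015, 0, -0.03, 0, 0, 0, 0, 0, 0, -0.03, 0, 0, 0, 0, 0, 0, -0.03, 0, 0, 0, 0, 0, 0, -0.03, 0, 0, 0, 0, 0, 0, -0.02, 0])

```text
time: 10.82
eef_pos: [0.5856, -0.0486, 0.23]
ee_rot: [[0.253, 0.967, 0.003], [0.967, -0.253, -0.001], [0.0, 0.003, -1.0]]
force: [0.0, 0.7, -0.9]
gripper_width: -0.0
```

Run:
```python
from station import readout, eyes
import cv2
from h import *
s=readout.read_state();m=eyes.camera_model("wrist");print(BR.T@(s["eef_pos"]-BO),s["force"])
I=eyes.capture("wrist");cv2.imwrite("pics/w7.png",cv2.resize(I,(800,500)))
print(1.25*wproj(m,s,np.array([-.121,0,.139])))
for a in (0,.1,.3,.6):print(a,1.25*wproj(m,s,lever(a)[0]))
```

```text
[-0.24580556 -0.00048057  0.23001361] [ 0.02587307  0.67291514 -0.89940354]
[392.71261787  -7.11327267]
0 [393.73319938  61.94384404]
0.1 [393.76548088  72.98320086]
0.3 [393.81678943  93.89736569]
0.6 [393.85924472 121.87636634]
```

View pics/w7.png

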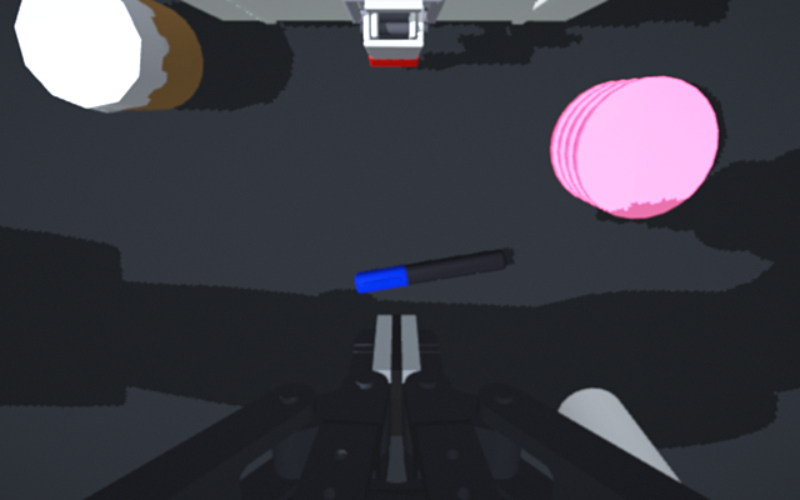

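```bash
python3 -c "
from station import ticket
print(ticket.finish_job())"
```

```text
the job is handed in; nothing more can be done
None
```

I shut the lid, hooked the wire loop over the keeper, and pressed the lever past centre until it snapped home. I handed the job in at about 11 s of the 67 s allowed.

- **Lid:** I pushed it down onto its gasket and felt a firm stop at about 25 N.
- **Loop:** The last close view, taken just after the lever was pressed, shows the bar in the keeper's trough behind the lip.
- **Lever:** In the final view the red tip is at row 62, and my fitted model puts the home position at row 62. An angle of 0.1 rad would put it at row 73. The match is only as good as the fit, about 2 mm.
- **Bystanders:** The jar, near stack and marker look undisturbed in the final view. The tool stayed well clear of the other four, but I took no final picture of them.
- **Arm:** It was clear of everything at hand-in, with wrist force near zero.

No check failed. The wrist camera showed the box about 2 mm off my first fit, and I corrected for that before grasping the loop. I did not check the gasket squeeze directly. I viewed 11 pictures, one over the budget of 10.

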